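# Refill the diamond hand-pad tray, tabs all one way

### The arm

A 6-joint arm with a two-finger parallel gripper is mounted at the origin on the work surface. World frame = base frame: x ahead of the robot, y to its left, z up, the work surface at z = 0. Lengths are in m, angles in rad, forces in N, time in s.
With the tool pointing down it reaches from about 0.425 to 1.125 m from the base axis. Payload 14.9 kg.
Tool frame: the origin (TCP) lies midway between the tips of the shut fingers; the grasp point (between the pads) lies 19 mm behind it; z points along the fingers, y is the line along which they close (so a half turn about z gives the same grasp; the last joint's range is limited). The gripper opens to 91 mm and grips with 3 to 60 N. Pads are 32 mm wide; open, the fingers measure 118 mm over their backs; the gripper's body (76 mm by 178 mm) begins 60 mm behind the grasp point.
Start: joints at [1.265, 0.379, 1.734, -0, 1.028, -0.033], TCP at [0.189, 0.674, 0.18] pointing down, gripper open.
Joint ranges: [-2.77, 2.77], [-0.74, 2.19], [0, 2.66], [-1.06, 4.2], [0.31, 2.87], [-3.08, 3.08]. Speed limits (rad/s): [1.89, 1.89, 2.39, 3.14, 3.14, 3.14].

### API

Orientations are given as [roll, pitch, yaw] about the fixed x, y, z axes, in that order (R = Rz(yaw) Ry(pitch) Rx(roll)).
In Python, from workcell import robot, claw, kinematics, monitor, capture, camera_info, workorder, find_in, place_of gives the robot as it stands. The module is installed in compiled form; this text tells all that it offers. Calls block until the motion is done:
- robot.move_to(position, orientation): joint-space move of the TCP to a pose.
- robot.movel(position, frame=None, rate=0.15, f_stop=None): straight line of the TCP; frame=None keeps the orientation; rate is the mean speed in m/s. With f_stop (N) it stops when the force on the tool has changed by that much, and returns True; else False.
- robot.movej(angles): joint-space move.
- claw.gripper_to(opening, effort=None): finger opening in m; effort is the grip in N (None keeps the last); returns when the fingers have stopped.
- robot.pause(seconds).
- kinematics.solve_ik(position, orientation): joint angles nearest the present ones, or None.
- monitor.read_state(): the state.
- capture(name): name is "scene" or "top"; returns the picture (420x560x3 uint8, red, green, blue); there is no depth.
- camera_info(name): a dict with "camera_matrix" (3x3 intrinsics, pixels), "origin" and "attitude" of the camera in the world. Camera axes: x right, y up, looking along -z (the intrinsics and any distortion apply to the point x, -y, -z); pixel columns grow to the right and rows downward; lengths in m; the calibration is good to about 2 mm. A picture is of the moment at which its call begins. camera_info takes no time and is no camera call.
A pose or a line that the arm cannot do raises robot.Unreachable and nothing moves.
- workorder.job_done(): hands the job in; it is judged then, once.
Trained networks look in the newest picture that a camera, given by its name, has taken for a name from the list of things; names that differ only in an ending like _2 or _b are one class to them, and where a whole thing is asked for, a point or a joint stands for the part that bears it (a point fixed in the world has none). Each returns a list of dicts, best first, with "conf" (0 to 1); they miss things now and then, are a little off and sometimes report something else, mostly with a low value. They report only what shows in the picture. A call takes as long as a camera call. They do not tell look-alikes from the thing itself.
- find_in(query, camera): "xy" ([column, row] in pixels, amid what is visible of it).
- place_of(query, camera): "xy" ([column, row] in pixels: a listed point, or the origin of a listed thing).
The state is a dict: "time": time; "joint_pos": joint angles; "dq": joint speeds; "joint_torque": joint torques, N m; "eef_pos": TCP position; "orientation": TCP orientation; "wrist_force": force on the tool from outside, world axes, zero at the start; "torque": the same for the moment, N m; "width": finger opening in m; "finger_force": force on a finger pad.
Only numpy, scipy, OpenCV 4.12 (cv2) and the standard library are available. Lean on these libraries where they do the work, as an engineer would, in place of code of your own. Each camera call takes 0.05 s, during which the arm holds its last target. There are 200 camera calls.

### The job

Put the two spare blue diamond hand pads from the rubber mat into the two empty pockets of the wooden tray, one in each, lying flat on the pocket floor, with their yellow tabs pointing the same way as those of the pads already in the tray. Set them down rather than dropping them, and leave the pads already in the tray and everything else on the bench where they are.

Things in the scene. Friction and masses are not known exactly. Their poses are not given: they have to be found in the camera images.
- tray: wooden tray base, 126 (x) by 270 (y) by 6 mm, fixed to the bench, its four pockets in a row along its y. Origin: centre of the underside. It may stand left or right, turned any way.
- mat: black rubber mat, 260 (x) by 320 (y) by 3 mm, fixed to the bench, on which the spare pads lie. Origin: centre of the underside.
- pocket_1: one of four alike pockets in the tray, 70 mm apart: pale wooden rim, white floor, inside 110 (x) by 42 mm (y), walls 4 mm thick. Origin: centre of its underside; floor 4 mm, rim top 16 mm above it; x along its length, z up. It may be occupied or empty: which places in the row are empty varies.
- pocket_2: one of four alike pockets in the tray, 70 mm apart: pale wooden rim, white floor, inside 110 (x) by 42 mm (y), walls 4 mm thick. Origin: centre of its underside; floor 4 mm, rim top 16 mm above it; x along its length, z up. It may be occupied or empty: which places in the row are empty varies.
- pocket_3: one of four alike pockets in the tray, 70 mm apart: pale wooden rim, white floor, inside 110 (x) by 42 mm (y), walls 4 mm thick. Origin: centre of its underside; floor 4 mm, rim top 16 mm above it; x along its length, z up. It may be occupied or empty: which places in the row are empty varies.
- pocket_4: one of four alike pockets in the tray, 70 mm apart: pale wooden rim, white floor, inside 110 (x) by 42 mm (y), walls 4 mm thick. Origin: centre of its underside; floor 4 mm, rim top 16 mm above it; x along its length, z up. It may be occupied or empty: which places in the row are empty varies.
- racked_1: diamond hand pad: blue block 84 x 32 mm, 30 mm tall, with a yellow tab (18 wide, 10 thick, 15 to 25 mm up) sticking out 16 mm from one short end; 100 mm overall. Origin: underside, middle of the 100 mm (the block's middle is at x = -8 mm). +x points to the tab, y across, z up. This one already lies in a pocket of the tray, the right way round.
- racked_1_tab (a point): outer end of the yellow tab of racked_1, 50 mm along +x and 20 mm up from its origin
- racked_2: diamond hand pad: blue block 84 x 32 mm, 30 mm tall, with a yellow tab (18 wide, 10 thick, 15 to 25 mm up) sticking out 16 mm from one short end; 100 mm overall. Origin: underside, middle of the 100 mm (the block's middle is at x = -8 mm). +x points to the tab, y across, z up. This one already lies in a pocket of the tray, the right way round.
- racked_2_tab (a point): outer end of the yellow tab of racked_2, 50 mm along +x and 20 mm up from its origin
- spare_1: diamond hand pad: blue block 84 x 32 mm, 30 mm tall, with a yellow tab (18 wide, 10 thick, 15 to 25 mm up) sticking out 16 mm from one short end; 100 mm overall. Origin: underside, middle of the 100 mm (the block's middle is at x = -8 mm). +x points to the tab, y across, z up. This spare lies right side up on the rubber mat, turned any way.
- spare_1_tab (a point): outer end of the yellow tab of spare_1, 50 mm along +x and 20 mm up from its origin
- spare_2: diamond hand pad: blue block 84 x 32 mm, 30 mm tall, with a yellow tab (18 wide, 10 thick, 15 to 25 mm up) sticking out 16 mm from one short end; 100 mm overall. Origin: underside, middle of the 100 mm (the block's middle is at x = -8 mm). +x points to the tab, y across, z up. This spare lies right side up on the rubber mat, turned any way.
- spare_2_tab (a point): outer end of the yellow tab of spare_2, 50 mm along +x and 20 mm up from its origin
- crystal_knob: clear glass knob standing on the mat, 38 mm across, 40 mm tall; origin under its centre. Leave alone.
- dressing_stick: white dressing stone, 22 (x) by 100 (y) by 22 mm, on the mat; no tab; origin under its centre. Leave alone.
- caliper: steel dial caliper lying flat, 230 mm long, 19 mm thick at the dial; origin under the beam's middle. Leave alone.
- glass_cane: red glass rod, 12 mm thick, 320 mm long, lying in a low wooden rest; origin on its underside at mid length. Leave alone.
- cup_wheel: cup-shaped diamond wheel, 100 mm across, 42 mm tall, standing mouth up; origin under its centre. Leave alone.
Not all that is in view belongs to the job. Leave any orange look-alike of the racked_2 alone. Leave any red look-alike of the spare_1 alone.

How it is judged:
By the outcome, as a careful person would: the job done as asked, in the order asked, and still so for the second after the job is handed in, with the robot touching nothing.
It also fails if it takes over 59 s, if anything falls off the work surface, if the arm or the gripper's body presses on something with over 40 N, if the wrist force passes 120 N, or if a joint passes its speed limit or range.

## Working session

There is one attempt and no reset: what is moved stays moved. The work goes in short steps, each a Python script; the robot and the scene stay as the last script left them, time stands still between calls to the robot, and variables do not carry over. Pictures are saved under pics/ and viewed, at most 10 in all, crops included, and the job is handed in when it is done.

```bash
mkdir -p pics
python3 - <<'E'
from workcell import *
import cv2
for n in("top","scene"):
    im=capture(n); cv2.imwrite(f"pics/{n}0.png",im[:,:,::-1]); i=camera_info(n); print(n,i)
    for q in("spare_1_tab","spare_1","pocket_1","tray","mat"):
        print(q,[( [round(float(v)) for v in d["xy"]],round(d["conf"],2)) for d in place_of(q,n)])
print(monitor.read_state())
E
```

```text
top {'camera_matrix': array([[527.6150828 ,   0.        , 280.10576466],
       [  0.        , 527.6150828 , 206.79846852],
       [  0.        ,   0.        ,   1.        ]]), 'origin': array([ 0.43658659, -0.01675632,  1.61711527]), 'attitude': array([ 0.05518393,  0.02017106, -1.56793792])}
spare_1_tab [([361, 269], 0.82), ([340, 205], 0.57)]
spare_1 [([355, 287], 0.84), ([326, 216], 0.83), ([373, 206], 0.44)]
pocket_1 [([226, 241], 0.94), ([215, 218], 0.81), ([202, 200], 0.8), ([193, 184], 0.69)]
tray [([211, 210], 0.6)]
mat [([357, 213], 0.66), ([338, 205], 0.33)]
scene {'camera_matrix': array([[398.29434687,   0.        , 269.18881921],
       [  0.        , 398.29434687, 211.56533099],
       [  0.        ,   0.        ,   1.        ]]), 'origin': array([1.18545435, 0.64695719, 0.68959456]), 'attitude': array([0.97177912, 0.01075945, 2.34021156])}
spare_1_tab [([266, 172], 0.58), ([447, 314], 0.23)]
spare_1 [([251, 207], 0.78), ([216, 190], 0.74), ([224, 199], 0.67), ([280, 173], 0.64), ([203, 260], 0.26)]
pocket_1 [([337, 292], 0.92), ([345, 241], 0.85), ([338, 274], 0.65), ([341, 252], 0.65), ([446, 315], 0.38)]
tray []
mat [([227, 197], 0.98)]
{'time': 0.6, 'joint_pos': array([ 1.26467512e+00,  3.78890817e-01,  1.73418543e+00,  8.47060907e-07,
        1.02851277e+00, -3.32950547e-02]), 'dq': array([ 6.05322202e-04, -2.00161746e-03, -1.55974062e-03, -8.00168985e-05,
       -9.77601570e-04, -3.87813183e-04]), 'joint_torque': array([-4.44624995e-03, -7.63392305e+01, -4.34583449e+01,  6.50214474e-02,
        3.92811676e-02, -6.77218827e-05]), 'eef_pos': array([0.18862568, 0.67412723, 0.17974541]), 'orientation': array([ 3.14158900e+00, -6.04088708e-07,  2.86876607e+00]), 'wrist_force': array([ 0.21421891,  0.21173486, -0.13692001]), 'torque': array([0.00986702, 0.01485803, 0.00098502]), 'finger_force': 0.0, 'width': 0.09155925824394381}
```

View pics/top0.png

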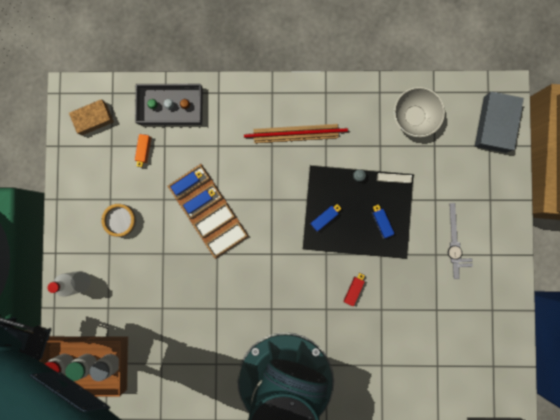

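View pics/scene0.png

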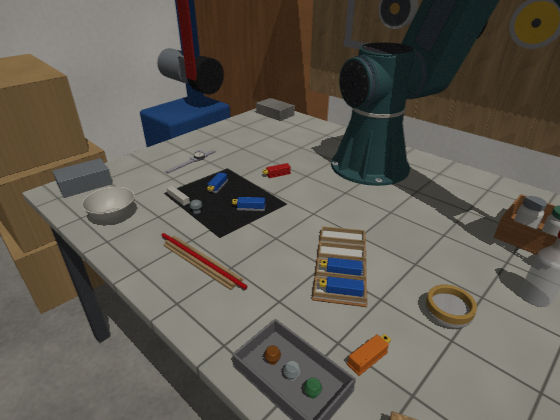

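The top view shows the tray centred near (208,210). Racked pads fill its two far pockets, with tabs to the upper right, and the near two at (215,220) and (227,240) are empty. The spares are near (326,217), tab at (339,207), and (383,221), tab at (377,208). The red and orange ones are decoys. The scene view agrees with this. Next I'll fit models to the silhouettes.

```bash
cat > vis.py <<'E'
from workcell import *
import cv2, numpy as np
from scipy.spatial.transform import Rotation as R
from scipy.optimize import minimize
S=4
def proj(P,n):
    i=camera_info(n); p=(np.asarray(P)-i["origin"])@R.from_euler("xyz",i["attitude"]).as_matrix()
    q=(p*[1,-1,-1])@i["camera_matrix"].T
    return q[:,:2]/q[:,2:]
def box(x0,x1,y0,y1,z0,z1): return np.array([[x,y,z] for x in(x0,x1) for y in(y0,y1) for z in(z0,z1)])/1000
PAD=[box(-50,34,-16,16,0,30)]
TRAY=[box(-63,63,-135,135,0,6),box(-59,59,-130,130,6,22)]
def world(b,v,z): return b@R.from_euler("z",v[2]).as_matrix().T+[v[0],v[1],z]
def sil(bs,v,z,n,sh):
    m=np.zeros(sh,np.uint8)
    for b in bs:
        h=cv2.convexHull(((proj(world(b,v,z),n)+.5)*S-.5).astype(np.float32))
        cv2.fillConvexPoly(m,np.round(h*16).astype(np.int32),255,shift=4)
    return m
def up(im): return cv2.resize(im,None,fx=S,fy=S,interpolation=cv2.INTER_CUBIC)
def masks(im):
    h=cv2.cvtColor(up(im),cv2.COLOR_RGB2HSV).astype(int)
    blue=(abs(h[...,0]-112)<14)&(h[...,1]>130)&(h[...,2]>45)
    yel=(abs(h[...,0]-25)<8)&(h[...,1]>150)&(h[...,2]>110)
    return h,blue,yel
def comp(m,px,r):
    """component nearest px, mask"""
    k,l,s,c=cv2.connectedComponentsWithStats(m.astype(np.uint8))
    d=np.hypot(*(c[1:]-np.array(px)*S).T)+1e4*(s[1:,4]<r); return (l==1+d.argmin())
def fit(m,bs,v0,z,n):
    g=cv2.GaussianBlur(m.astype(np.float32),(0,0),3)
    f=lambda u:((cv2.GaussianBlur(sil(bs,u*[.01,.01,.1],z,n,m.shape)/np.float32(255),(0,0),3)-g)**2).sum()/m.sum()
    u0=np.array(v0)/[.01,.01,.1]
    r=minimize(f,u0,method="Nelder-Mead",options=dict(initial_simplex=np.vstack([u0,u0+np.diag([1,1,1.])]),xatol=.01,fatol=1e-5))
    return r.x*[.01,.01,.1],r.fun
def ground(px,z,n):
    i=camera_info(n); d=np.linalg.inv(i["camera_matrix"])@[px[0],px[1],1]
    d=R.from_euler("xyz",i["attitude"]).as_matrix()@(d*[1,-1,-1]); o=i["origin"]
    return (o+d*(z-o[2])/d[2])[:2]
def fitpad(im,n,blue_px,tab_px,z):
    h,b,y=masks(im); m=comp(b,blue_px,200)
    a=ground(blue_px,z+.03,n); t=ground(tab_px,z+.02,n); d=t-a; w=np.arctan2(d[1],d[0])
    return fit(m,PAD,[*(a+.008*d/np.linalg.norm(d)),w],z,n)
E
cat > m.py <<'E'
from vis import *
im=cv2.cvtColor(cv2.imread("pics/top0.png"),4); n="top"
print("base px",proj([[0,0,0]],n))
for b,t,z in(((324,218),(338,207),.003),((384,224),(377,208),.003),((187,182),(201,173),.01),((199,201),(214,191),.01)):
    v,f=fitpad(im,n,b,t,z); print("pad",v.round(4),round(f,3),proj(world(np.array([[.05,0,.02]]),v,z),n).round(1))
h,b,y=masks(im)
tb=(((h[...,0]<22)&(h[...,1]>75))|b|y)
tb=cv2.morphologyEx(tb.astype(np.uint8),cv2.MORPH_OPEN,np.ones((5,5)))
tm=comp(tb,(208,210),5000)
c=max(cv2.findContours(tm.astype(np.uint8),0,1)[0],key=cv2.contourArea); fm=cv2.drawContours(np.zeros(tm.shape,np.uint8),[c],-1,1,-1)>0
a=ground((208,210),.0,n); v,f=fit(fm,TRAY,[*a,-2.64+np.pi/2*0],0,n); 
best=min((fit(fm,TRAY,[*a,w],0,n) for w in(-.3,-.7,-1.2,.3,.7,1.2)),key=lambda r:r[1]); v,f=best; print("tray",v.round(4),round(f,3))
for k in(-105,-35,35,105): print("pocket",k,world(np.array([[0,k/1000,0]]),v,0).round(4), proj(world(np.array([[0,k/1000,.01]]),v,0),n).round(1))
wm=(h[...,1]<60)&(h[...,2]>190)
for p in((215,220),(227,240)):
    w=comp(wm,p,1500); vv,f=fit(w,[box(-55,55,-21,21,4,4)],[*ground(p,.01,n),v[2]],.006,n); print("floor",vv.round(4),round(f,3),w.sum()/16)
vis=up(im)
vis[cv2.morphologyEx(fm.astype(np.uint8),cv2.MORPH_GRADIENT,np.ones((3,3)))>0]=[255,0,255]
vis[cv2.morphologyEx(sil(TRAY,v,0,n,fm.shape),cv2.MORPH_GRADIENT,np.ones((3,3)))>0]=[0,255,0]
cv2.imwrite("pics/dbg.png",vis[600:1080,600:1400,::-1] if 0 else vis[620:1080,640:1040,::-1])
E
python3 m.py
```

```text
base px [[284.95404792 380.96664941]]
pad [ 0.4951 -0.1223 -0.8657] 0.019 [[338.4 205.9]]
pad [ 0.4826 -0.2935  0.4093] 0.006 [[376.  205.7]]
pad [ 0.6002  0.2999 -0.9773] 0.121 [[200.1 172.4]]
pad [ 0.5445  0.2602 -0.9711] 0.124 [[212.9 190.7]]
tray [ 0.5137  0.2389 -0.9853] 0.159
pocket -105 [[0.4262 0.1809 0.    ]] [[225.9 239.2]]
pocket -35 [[0.4846 0.2196 0.    ]] [[213.4 220. ]]
pocket 35 [[0.5429 0.2582 0.    ]] [[201.  200.9]]
pocket 105 [[0.6012 0.2969 0.    ]] [[188.7 181.9]]
floor [ 0.4831  0.2175 -0.9868] 0.106 396.25
floor [ 0.4248  0.178  -0.9852] 0.089 407.5625
```

View pics/dbg.png

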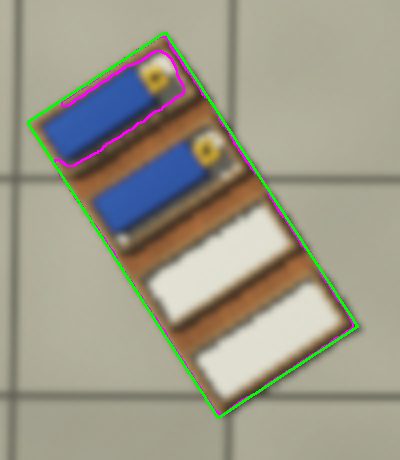

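```bash
cat > act.py <<'E'
from vis import *
TR=np.array([.5130,.2378,-.9855])
def pocket(k): return np.array([*world(np.array([[0,k/1000,0]]),TR,0)[0,:2],TR[2]])
def mid(v): return np.array([v[0]-.008*np.cos(v[2]),v[1]-.008*np.sin(v[2])])
wrap=lambda a:(a+np.pi)%(2*np.pi)-np.pi
def turn(a,b):
    for k in(0,np.pi):
        q=[kinematics.solve_ik([*mid(v),z],[np.pi,0,wrap(v[2]+k)]) for v in(a,b) for z in(.02,.15)]
        print(k,[None if x is None else np.round(x,2).tolist() for x in q])
        if all(x is not None for x in q): yield max(abs(x[5]) for x in q)+abs(q[0][5]-q[2][5]),k
def run(a,b,go=True):
    k=min(turn(a,b))[1]; print("k",k)
    if not go: return
    P=lambda v:[np.pi,0,wrap(v[2]+k)]
    claw.gripper_to(.062,25)
    robot.move_to([*mid(a),.13],P(a)); robot.movel([*mid(a),.0175],rate=.1)
    claw.gripper_to(.02,25); s=monitor.read_state(); print("grip",s["width"],s["finger_force"])
    robot.movel([*mid(a),.14],rate=.12)
    robot.move_to([*mid(b),.14],P(b)); robot.movel([*mid(b),.045],rate=.1); robot.pause(.2)
    s=monitor.read_state(); print("held",s["width"],s["eef_pos"],s["orientation"],s["time"])
    hit=robot.movel([*mid(b),.0235],rate=.015,f_stop=5); s=monitor.read_state()
    print("down",hit,s["eef_pos"],s["wrist_force"],s["time"])
    return k
def release(b):
    claw.gripper_to(.05); robot.movel([*mid(b),.14],rate=.12); print("t",monitor.read_state()["time"])
A=np.array([.4951,-.1223,-.8657]); B=np.array([.4826,-.2935,.4093])
P1,P2=pocket(-35),pocket(-105)
E
python3 - <<'E'
from act import *
im=cv2.cvtColor(cv2.imread("pics/scene0.png"),4); n="scene"
for v in(A,B):
    print("scene",fitpad(im,n,proj(world(np.array([[-.008,0,.02]]),v,.003),n)[0],proj(world(np.array([[.05,0,.02]]),v,.003),n)[0],.003))
h,b,y=masks(im); wm=(h[...,1]<60)&(h[...,2]>150)
for p in(P1,P2):
    px=proj([[p[0],p[1],.01]],n)[0]
    print("pocket",p.round(4),px.round(1))
print([[d["xy"],d["conf"]] for d in place_of("pocket_1",n)])
print("A->P1");run(A,P1,False);print("A->P2");run(A,P2,False);print("B->P1");run(B,P1,False);print("B->P2");run(B,P2,False)
cv2.imwrite("pics/dbg2.png",cv2.resize(im[220:310,300:380],None,fx=6,fy=6,interpolation=2)[:,:,::-1])
E
```

```text
scene (array([ 0.48954721, -0.1271311 , -0.86221593]), np.float64(0.09996428493490622))
scene (array([ 0.47480129, -0.29693643,  0.50227575]), np.float64(0.20604366327610535))
pocket [ 0.4838  0.2185 -0.9855] [340.7 252.5]
pocket [ 0.4255  0.1798 -0.9855] [341.7 236.3]
[[[337.4, 292.3], 0.92], [[345.0, 241.2], 0.85], [[338.2, 274.1], 0.65], [[340.6, 251.5], 0.65], [[445.8, 315.3], 0.38]]
A->P1
0 [[-0.28, 0.34, 2.18, -0.0, 0.62, 2.16], [-0.28, 0.11, 2.14, -0.0, 0.89, 2.16], [0.4, 0.37, 2.13, -0.0, 0.64, 2.95], [0.4, 0.15, 2.09, -0.0, 0.9, 2.95]]
3.141592653589793 [[-0.28, 0.34, 2.18, 0.0, 0.62, -0.98], [-0.28, 0.11, 2.14, 0.0, 0.89, -0.98], [0.4, 0.37, 2.13, -0.0, 0.64, -0.19], [0.4, 0.15, 2.09, -0.0, 0.9, -0.19]]
k 3.141592653589793
A->P2
0 [[-0.28, 0.34, 2.18, -0.0, 0.62, 2.16], [-0.28, 0.11, 2.14, -0.0, 0.89, 2.16], [0.37, 0.29, 2.26, -0.0, 0.59, 2.92], [0.37, 0.04, 2.22, -0.0, 0.88, 2.92]]
3.141592653589793 [[-0.28, 0.34, 2.18, 0.0, 0.62, -0.98], [-0.28, 0.11, 2.14, 0.0, 0.89, -0.98], [0.37, 0.29, 2.26, -0.0, 0.59, -0.22], [0.37, 0.04, 2.22, -0.0, 0.88, -0.22]]
k 3.141592653589793
B->P1
0 [[-0.6, 0.41, 2.07, -0.0, 0.67, 0.56], [-0.6, 0.2, 2.03, -0.0, 0.91, 0.56], [0.4, 0.37, 2.13, -0.0, 0.64, 2.95], [0.4, 0.15, 2.09, -0.0, 0.9, 2.95]]
3.141592653589793 [[-0.6, 0.41, 2.07, -0.0, 0.67, -2.58], [-0.6, 0.2, 2.03, 0.0, 0.91, -2.58], [0.4, 0.37, 2.13, -0.0, 0.64, -0.19], [0.4, 0.15, 2.09, -0.0, 0.9, -0.19]]
k 3.141592653589793
B->P2
0 [[-0.6, 0.41, 2.07, -0.0, 0.67, 0.56], [-0.6, 0.2, 2.03, -0.0, 0.91, 0.56], [0.37, 0.29, 2.26, -0.0, 0.59, 2.92], [0.37, 0.04, 2.22, -0.0, 0.88, 2.92]]
3.141592653589793 [[-0.6, 0.41, 2.07, -0.0, 0.67, -2.58], [-0.6, 0.2, 2.03, 0.0, 0.91, -2.58], [0.37, 0.29, 2.26, -0.0, 0.59, -0.22], [0.37, 0.04, 2.22, -0.0, 0.88, -0.22]]
k 3.141592653589793
```

View pics/dbg2.png

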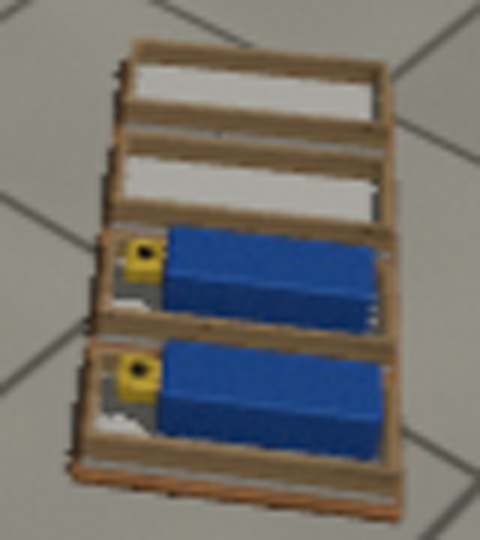

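The scene crop shows both empty pockets clear, with rims standing on the tray base, and racked tabs pointing left. I'll place the first spare now.

Run:
```python
from act import *
run(A,P1)
cv2.imwrite("pics/s1.png",cv2.resize(capture("scene")[200:310,280:400],None,fx=5,fy=5,interpolation=2)[:,:,::-1])
```

```text
0 [[-0.28, 0.34, 2.18, -0.0, 0.62, 2.16], [-0.28, 0.11, 2.14, -0.0, 0.89, 2.16], [0.4, 0.37, 2.13, -0.0, 0.64, 2.95], [0.4, 0.15, 2.09, -0.0, 0.9, 2.95]]
3.141592653589793 [[-0.28, 0.34, 2.18, 0.0, 0.62, -0.98], [-0.28, 0.11, 2.14, 0.0, 0.89, -0.98], [0.4, 0.37, 2.13, -0.0, 0.64, -0.19], [0.4, 0.15, 2.09, -0.0, 0.9, -0.19]]
k 3.141592653589793
grip 0.020404813100063944 0.0
held 0.01996815171293534 [0.47970947 0.2252637  0.0454782 ] [3.14077588e+00 1.48483260e-04 2.15609924e+00] 10.075
down False [0.47947699 0.22518891 0.02359825] [ 0.10942771 -0.03643658  0.38760419] 11.6583
```

View pics/s1.png

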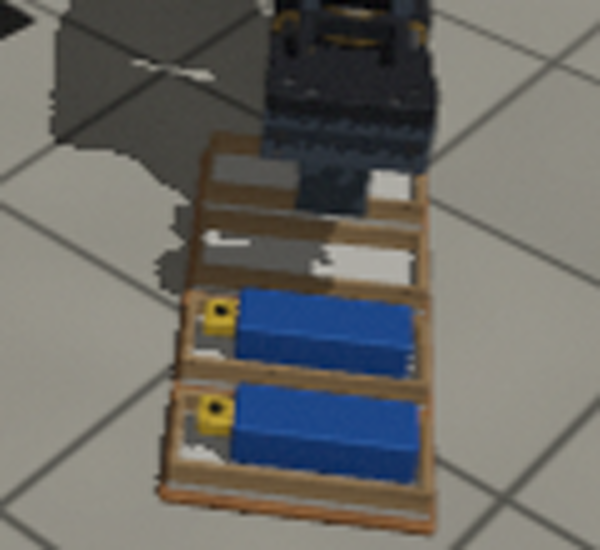

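The grip closed on nothing: width 20 mm, no finger force. The fingertips also show at full-frame (347,242), not over P1. I'll check whether the tip is really where it is reported to be.

Run:
```python
from act import *
s=monitor.read_state(); p=s["eef_pos"]; print(p,s["joint_pos"].round(3))
for z in(0,.02,.04,.06): print(z,proj([[p[0],p[1],p[2]+z]],"scene").round(1),proj([[p[0],p[1],p[2]+z]],"top").round(1))
t=capture("top"); cv2.imwrite("pics/t1.png",t[:,:,::-1])
sc=capture("scene");cv2.imwrite("pics/sc1.png",sc[:,:,::-1])
print(fitpad(t,"top",(324,218),(338,207),.003))
a=cv2.resize(t[140:290,160:440],(800,428),interpolation=2)
cv2.imwrite("pics/t1c.png",a[:,:,::-1])
```

```text
[0.47946098 0.22515146 0.02357907] [ 0.395  0.366  2.127  0.     0.649 -0.19 ]
0 [[344.3 248.9]] [[210.9 221.5]]
0.02 [[345.1 242.8]] [[209.9 221.4]]
0.04 [[345.8 236.7]] [[208.9 221.2]]
0.06 [[346.6 230.4]] [[207.8 221. ]]
(array([ 0.49502474, -0.12242383, -0.86966355]), np.float64(0.021879158767999386))
```

View pics/t1c.png

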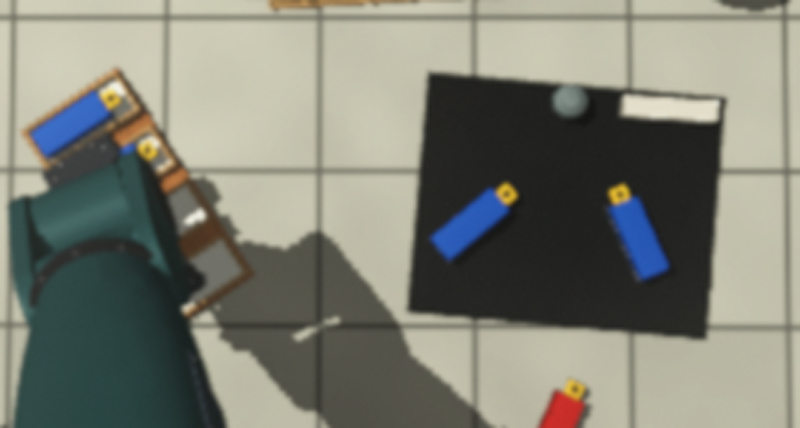

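The pad hasn't moved, and in the scene image the fingertips look roughly 20–37 mm higher than reported. I'll find the real offset by touch: shut the fingers and descend gently onto the top of spare A, which is at z = 0.033.

Run:
```python
from act import *
s=monitor.read_state(); p=s["eef_pos"]
robot.movel([p[0],p[1],.14],rate=.15)
claw.gripper_to(0.0)
k=np.pi; o=[np.pi,0,wrap(A[2]+k)]
robot.move_to([*mid(A),.06],o); robot.pause(.2)
print("w",monitor.read_state()["width"],monitor.read_state()["wrist_force"])
hit=robot.movel([*mid(A),-.012],rate=.03,f_stop=3)
s=monitor.read_state(); print(hit,s["eef_pos"],s["wrist_force"],s["time"])
cv2.imwrite("pics/s2.png",cv2.resize(capture("scene")[140:260,170:330],None,fx=5,fy=5,interpolation=2)[:,:,::-1])
p=s["eef_pos"]; robot.movel([p[0],p[1],p[2]+.03],rate=.08)
```

```text
w 0.0006533671511811481 [-0.49337341  0.05324696 -0.15579396]
True [ 0.48989356 -0.11620889 -0.00095172] [-2.52423156  0.58155313 12.319706  ] 16.5167
```

View pics/s2.png

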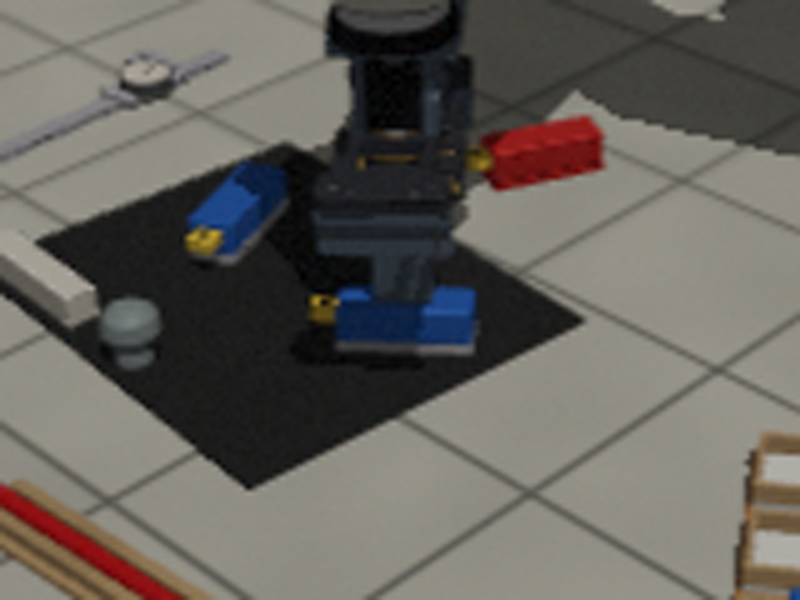

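Contact came at a reported z of −0.001 on a surface at 0.033. So the real fingertips sit 34 mm behind the reported TCP, and the scene crop agrees: the finger is on the pad's middle at about (405,295). Laterally it is fine. I'll correct the heights and redo the pick.

```bash
sed -i 's/,\.0175\]/,-.0165]/; s/,\.13\]/,.06]/; s/,\.14\]/,.09]/g; s/,\.045\]/,.012]/; s/,\.0235\]/,-.0115]/; s/print("grip".*$/&\n    assert s["width"]>.026/; s/z in(.02,.15)/z in(-.0165,.09)/' act.py
sed -i '/^        print(k,\[/d' act.py
python3 - <<'E'
from act import *
robot.movel([*mid(A),.06],rate=.1)
run(A,P1)
cv2.imwrite("pics/s3.png",cv2.resize(capture("scene")[200:310,280:400],None,fx=5,fy=5,interpolation=2)[:,:,::-1])
E
```

```text
k 3.141592653589793
grip 0.031795735275705374 24.94230329990387
held 0.031749747934942264 [0.47979544 0.22528685 0.01256685] [3.14057971e+00 1.75871927e-04 2.15600914e+00] 23.7833
down True [ 0.47938024  0.22508684 -0.00938068] [-0.56018754 -0.70105835  6.16169751] 25.0667
```

View pics/s3.png

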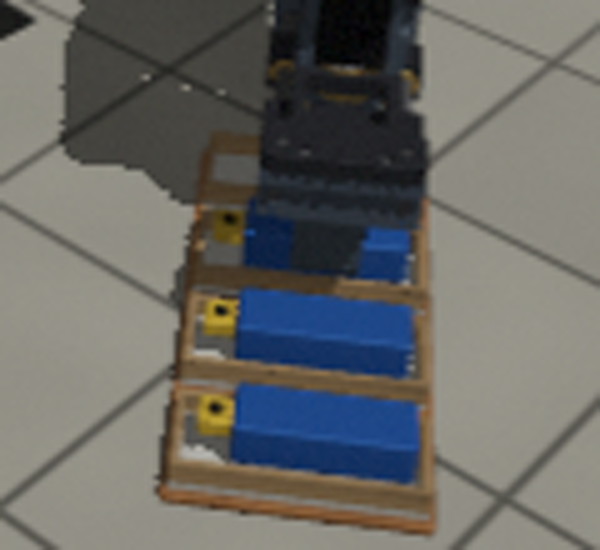

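Contact at −0.0094 matches the predicted floor height of −0.0095, and the pad sits in the pocket with its tab pointing left like the others. I'll release it and place the second.

Run:
```python
from act import *
release(P1)
run(B,P2)
cv2.imwrite("pics/s4.png",cv2.resize(capture("scene")[200:310,280:400],None,fx=5,fy=5,interpolation=2)[:,:,::-1])
```

```text
t 26.5833
k 3.141592653589793
grip 0.03226823540925267 25.00088095664978
held 0.03172807656939341 [0.42145666 0.18662277 0.01252037] [3.14055366e+00 2.23597593e-04 2.15612012e+00] 34.725
down True [ 0.42100981  0.18644082 -0.00939293] [-1.13553315  0.3682491   6.94994895] 36.0083
```

View pics/s4.png

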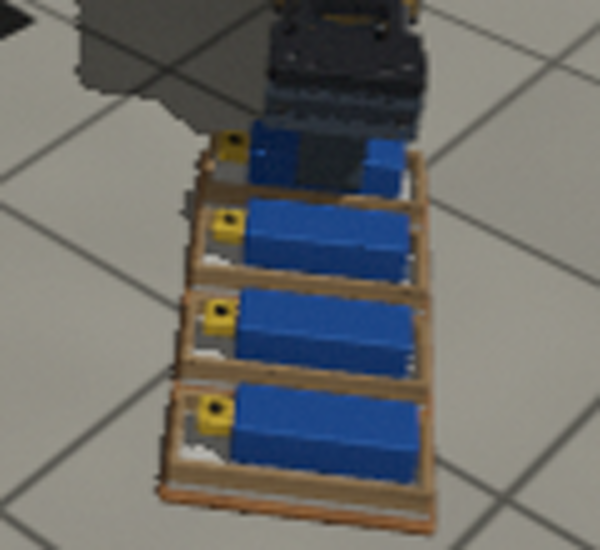

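Run:
```python
from act import *
release(P2)
robot.move_to([.6,-.15,.2],[np.pi,0,wrap(B[2]+np.pi)])
a=cv2.resize(capture("scene")[210:310,300:380],(480,600),interpolation=2)
t=capture("top"); b=cv2.resize(t[160:260,165:250],(318,375),interpolation=2)
c=np.zeros((600,800,3),np.uint8); c[:,:480]=a; c[:375,482:]=b
cv2.imwrite("pics/f.png",c[:,:,::-1]); print(monitor.read_state()["time"])
for p in(P1,P2):
    px=proj([[p[0],p[1],.04]],"top")[0]; tp=proj(world(np.array([[.05,0,.02]]),p,.01),"top")[0]
    v,f=fitpad(t,"top",px,tp,.01); d=R.from_euler("z",-p[2]).apply([*(v-p)[:2],0]); print(d.round(4),v[2]-p[2],f)
```

```text
t 37.525
39.4
[-0.0017  0.0008  0.    ] -0.006289630582466232 0.08288851333194795
[0.0008 0.0003 0.    ] -0.005135546907947153 0.08406159742823187
```

View pics/f.png

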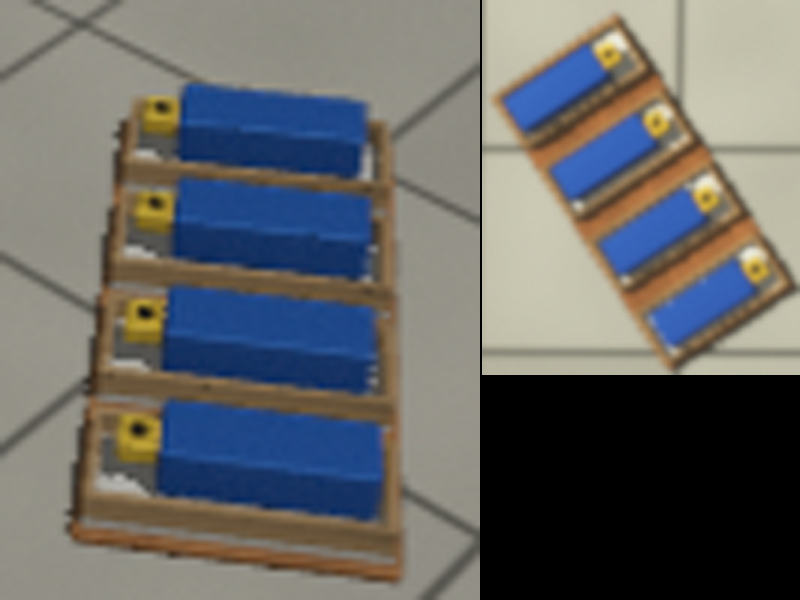

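All four pads lie flat in their pockets with tabs the same way, and both new ones are within 2 mm of centre.

```bash
python3 -c "
from workcell import *
print(workorder.job_done())"
```

```text
the job is handed in; nothing more can be done
None
```

Both spare pads are in the two empty pockets, set down flat with their tabs matching the racked pads; the job was handed in at about 39 s, after one empty first grasp because the real fingertips sit 34 mm short of the reported TCP.

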